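# Count along the jar rack and push the honey jar into the third gap

### The job

Close the fingers and run their tip along the top of the jar rack's rail, counting gaps from the end with the tall ball-topped post: touch the rail behind the first, then the second, then the third gap, and no further. Then push the honey jar across the worktop into that third gap until no part of it sticks out in front of the dividers, leaving it upright. Never lift it or tip it over, leave everything else where it is, and finish clear of everything.

Things in the scene. Friction and masses are not known exactly. Their poses are not given: they have to be found in the camera images.
- jar: honey jar, upright, with a red lid, 58 x 62 mm wide and 86 mm tall, loose, standing on the worktop in front of the rack. Origin: centre of its underside, z up.
- rack: fixed wooden rack, gaps open to front and top, no floor. Seven dividers 8 mm thick, 30 high, 75 deep make six gaps 72 mm wide, centred at y = -200, -120, -40, 40, 120, 200 mm of its frame. Origin: on the worktop, middle of the line of the dividers' front ends; x into the gaps, away from the robot, y along the rack. Back board, 55 high, at x = 75 to 85; a rail runs behind it.
- rail: the rack's round horizontal steel rail, 14 mm thick and 504 mm long, rigid, along the rack's y at x = 100 mm of the rack, its top 80 mm above the worktop. It is fixed to the rack; its origin and axes are the rack's.
- tall_post: fixed round wooden post with a ball on top, 129 mm high, 18 to 29 mm thick, at one end of the rail (x = 100, y = +252 or -252 mm of the rack; either end). Gaps are counted from it: along the rail, the middles of gaps one, two, three are 52, 132, 212 mm from it. Origin: centre of its underside.
- short_post: fixed round wooden post with a flat top, 84 mm high, 18 to 24 mm thick, at the other end of the rail. Origin: centre of its underside.
- spice_1: spice jar with a green lid, 42 mm thick, 99 mm tall, loose, upright in a gap of the rack; leave it. Origin: centre of its underside.
- spice_2: spice jar with a yellow lid, 45 mm thick, 100 mm tall, loose, upright in a gap of the rack; leave it. Origin: centre of its underside.
- salt_shaker: salt shaker, 44 mm thick, 90 mm tall, loose, upright in a gap of the rack; leave it. Origin: centre of its underside. (The three stand in the second gap from one end and the first and second from the other; the two middle gaps are empty.)
- timer: round kitchen timer, 69 mm wide, 44 mm high, loose on the worktop, left of the work; leave it. Origin: centre of its underside.
- peeler: vegetable peeler, 170 x 25 x 18 mm, lying loose on the worktop, right of the work; leave it. Origin: centre of its underside, x along it.
There are look-alikes about, which are no part of the job. Leave any blue or purple look-alike of the jar alone.

How it is judged:
On the way, in this order (a step that is already met when the one before it is completed fails the run):
1. the fingers touch the rail behind the first gap from the tall post (contact force between the fingers and rail above 0.4 N and horizontal distance between the grasp point and tall_post between 0.02 and 0.084 m), for 0.02 s.
2. the fingers touch the rail behind the second gap from the tall post (contact force between the fingers and rail above 0.4 N and horizontal distance between the grasp point and tall_post between 0.1 and 0.164 m), for 0.02 s.
3. the fingers touch the rail behind the third gap from the tall post (contact force between the fingers and rail above 0.4 N and horizontal distance between the grasp point and tall_post between 0.18 and 0.244 m), for 0.02 s.
4. the jar stands in the third gap (x of jar in the frame of rack between 0.026 and 0.055 m and horizontal distance between jar and tall_post between 0.19 and 0.25 m), for 0.2 s.
At the end, for the whole second after the job is handed in: The honey jar stands upright (within 0.1 rad) and at rest on the worktop in the third gap from the tall post, its centre at least 26 mm behind the dividers' front ends, after the fingers touched the rail (0.4 N) behind gaps one, two and three in turn (TCP within 32 mm of each middle) (all of step 4 and angle between jar's own z axis and vertical below 0.1 rad and height (world z) of jar below 0.006 m and linear speed of jar below 0.01 m/s).
It fails at once if the honey jar is lifted (12 mm) (height (world z) of jar above 0.012 m).
It fails at once if the honey jar is tipped over (0.4 rad) (angle between jar's own z axis and vertical above 0.4 rad).
It fails at once if the rail is touched past the third gap (TCP more than 262 mm from the tall post) (contact force between the fingers and rail above 0.4 N and horizontal distance between the grasp point and tall_post above 0.262 m).
It fails at once if a spice jar, the salt shaker, the timer or the peeler is disturbed (moved 20 mm) (distance of any of spice_1, spice_2, salt_shaker, timer, peeler from where it was at the start of the episode above 0.02 m).
It also fails if it takes over 64 s, if anything falls off the work surface, if the arm or the gripper's body presses on something with over 40 N, if the wrist force passes 120 N, or if a joint passes its speed limit or range.

### The arm

A 7-joint arm with a two-finger parallel gripper is mounted at the origin on a cart in front of the work surface, level with it; the furniture and walls round the work are solid. World frame = base frame: x ahead of the robot, y to its left, z up, the work surface at z = 0. Lengths are in m, angles in rad, forces in N, time in s.
With the tool pointing down it reaches from about 0.35 to 0.9 m from the base axis. Payload 8.1 kg.
Tool frame: the origin (TCP) lies between the finger pads, 19 mm behind the fingertips; this is the grasp point; z points along the fingers, y is the line along which they close (so a half turn about z gives the same grasp; the last joint's range is limited). The gripper opens to 92 mm and grips with 3 to 60 N. Pads are 19 mm wide; open, the fingers measure 130 mm over their backs; the gripper's body (75 mm by 190 mm) begins 47 mm behind the grasp point.
Start: joints at [-1.232, 0.434, 0.025, 1.573, -0.012, 1.134, -0.075], TCP at [0.267, 0.565, 0.246] pointing down, gripper open.
Joint ranges: [-2.62, 2.62], [-0.44, 2.09], [-1.27, 1.32], [0.08, 2.57], [-1.32, 4.46], [0.12, 2], [-2.74, 2.74]. Speed limits (rad/s): [2.22, 2.22, 3.01, 3.01, 3.14, 3.14, 3.14].

### API

Orientations are given as a rotation vector (axis times angle).
In Python, from cell import readout, vision, sign_off gives the robot as it stands. The module is installed in compiled form; this text tells all that it offers.
- The arm moves only by the shell command python3 -m creep 'ROWS' [FORCE]. ROWS is JSON, a list of rows, each a list of 5 numbers: the shift along the tool's x, y, z in units of 4 cm (1.0 is 4 cm), then the turn about the tool's z in units of 4 degrees (1.0 is 4 degrees), then the opening, from 0 (shut) to 1 (fully open). A call has 1 to 12 rows; each row shifts and turns the commanded pose from where the row before left it, along the tool's axes as they then stand; what a row does not reach is not made up. A row lasts 1/8 s, in which the tool goes at most 62.5 mm and 10.7 degrees, less where a joint would pass 70% of its speed; a pose out of reach is approached as far as the arm can. A call with a number of a shift or a turn outside -1 to 1 is refused whole. A call with a gripper value outside its range is refused whole. The fingers move at their own pace and stop on an object; FORCE is the grip in N (left out, the last holds). Time passes only in rows, so rows that do not move let the fingers close. It gives the time, the measured TCP pose, the force, the opening and the grip force at its end, in the units of the state.
- readout.observe(): the state, without advancing time (a new reading comes with each control period).
- vision.get_image(name): name is "scene" or "side" or "wrist"; returns a dict with "pixels" (420x560x3 uint8, blue, green, red), "z_map" (420x560 float32, m along the optical axis (not along the pixel's ray), 0 where there is no reading), "camera_matrix" (3x3 intrinsics, pixels), "k1" (the pictures are not rectified: a ray, as slopes to the right and down, at radius r is drawn at 1 + k1 r^2 times it, then the intrinsics apply), "position" and "rotation" of the camera in the world. Camera axes: x right, y up, looking along -z (the intrinsics and any distortion apply to the point x, -y, -z); pixel columns grow to the right and rows downward; lengths in m; the calibration is good to about 2 mm. A picture is of the moment at which its call begins.
- sign_off(): hands the job in; it is judged then, once.
The state is a dict: "clock": time; "joints": joint angles; "dq": joint speeds; "joint_efforts": joint torques, N m; "position": TCP position; "ee_rot": TCP orientation; "force": force on the tool from outside, world axes, zero at the start; "ft_torque": the same for the moment, N m; "width": opening from 0.0 (shut) to 1.0 (fully open); "gripper_force": force on a finger pad.
Only numpy, scipy, OpenCV 4.12 (cv2) and the standard library are available. Lean on these libraries where they do the work, as an engineer would, in place of code of your own. Each camera call takes 0.05 s, during which the arm holds its last target. There are 200 camera calls.

## Working session

There is one attempt and no reset: what is moved stays moved. The work goes in short steps, Python scripts to look and compute and a shell command to move; the robot and the scene stay as the last step left them, time stands still between calls to the robot, and variables do not carry over. Pictures are saved under pics/ and viewed, at most 10 in all, crops included, and the job is handed in when it is done.

```bash
mkdir -p pics; cat > h.py <<'E'
import numpy as np, cv2
from cell import readout, vision, sign_off
from scipy.spatial.transform import Rotation as R
def img(n): 
    return vision.get_image(n)
def pts(d):
    """world point per pixel from z_map"""
    K=np.array(d["camera_matrix"]);h,w=d["z_map"].shape
    u,v=np.meshgrid(np.arange(w),np.arange(h))
    x=(u-K[0,2])/K[0,0];y=(v-K[1,2])/K[1,1];a,b=x.copy(),y.copy()
    for _ in range(8):
        s=1+d["k1"]*(a*a+b*b);a,b=x/s,y/s
    z=d["z_map"]
    P=np.stack([a*z,-b*z,-z],-1)
    r=np.array(d["rotation"])
    if r.shape!=(3,3): r=R.from_rotvec(r).as_matrix()
    return P@r.T+np.array(d["position"])
E
python3 - <<'E'
from h import *
for n in("scene","side"):
    d=img(n);cv2.imwrite(f"pics/{n}0.png",d["pixels"]);np.savez(f"{n}0.npz",**{k:d[k] for k in d});print(n,d["position"],np.array(d["rotation"]).shape,d["k1"])
s=readout.observe();print(s)
E
```

```text
scene [-0.07799496 -0.73983688  0.85187837] (3,) -0.04330877164230949
side [0.47095305 1.12089655 0.9738281 ] (3,) 0.04976173365126078
{'clock': 0.1, 'joints': array([-1.23160869,  0.43516283,  0.02500645,  1.57399158, -0.01160925,
        1.13399871, -0.07511074]), 'dq': array([ 1.00845308e-04, -2.70734323e-04,  5.63179582e-05, -1.41942001e-03,
       -3.63759010e-04, -9.22300638e-04,  1.12173137e-04]), 'joint_efforts': array([ 2.47821619e-03, -6.69125247e+01,  9.87844504e-01, -3.15145576e+01,
       -6.04907493e-02,  3.74617707e-02,  1.89918353e-05]), 'position': array([0.26710062, 0.56458063, 0.24482351]), 'ee_rot': array([-6.88463884e-01, -3.06504523e+00,  2.20531899e-03]), 'force': array([ 0.15014674, -0.90874071,  0.03824084]), 'ft_torque': array([0.03164064, 0.01366696, 0.00188248]), 'gripper_force': 0.0, 'width': 0.9998286663323944}
```

View pics/scene0.png

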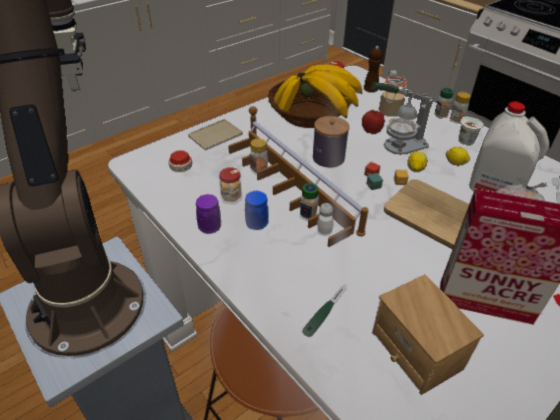

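View pics/side0.png

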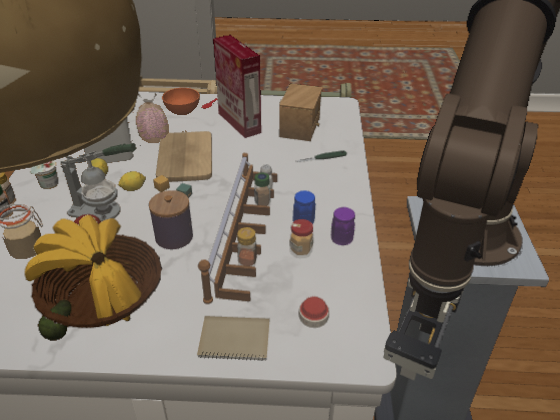

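The scene view shows the tall ball-topped post at (252,112) and the short flat one at (362,222). The yellow spice jar at (259,152) is in gap 2, and the green jar and salt shaker are at (310,200) and (326,218). Three things look like the jar: red-lidded honey (230,183), blue (257,210) and purple (208,213). The honey jar fits because of its red lid; the red thing at (180,160) is the low timer. The side view agrees: tall post (206,280), honey jar (302,236). Next I'll measure and make one enlarged crop.

```bash
python3 - <<'E'
from h import *
C={}
for n in("scene","side"):
    d=np.load(n+"0.npz");d={k:d[k] for k in d};P=pts(d);px=d["pixels"];hsv=cv2.cvtColor(px,cv2.COLOR_BGR2HSV)
    def st(name,x0,y0,x1,y1,zmin,zmax,m=None):
        p=P[y0:y1,x0:x1].reshape(-1,3);k=(p[:,2]>zmin)&(p[:,2]<zmax)
        if m is not None:k&=m[y0:y1,x0:x1].reshape(-1)
        q=p[k]
        if len(q):print(n,name,len(q),"med",np.median(q,0).round(3),"min",np.percentile(q,2,0).round(3),"max",np.percentile(q,98,0).round(3))
    red=((hsv[...,0]<10)|(hsv[...,0]>170))&(hsv[...,1]>120)
    B={"scene":dict(jar=(216,163,246,202),blue=(243,188,272,232),purple=(194,192,224,236),timer=(166,148,195,172),tall=(246,104,260,124),short=(355,203,370,240),pot=(312,115,350,168),yel=(248,138,270,160)),
       "side":dict(jar=(288,216,316,254),blue=(290,190,318,228),purple=(330,206,358,246),timer=(298,295,332,328),tall=(198,258,214,306),short=(240,150,252,172),pot=(150,190,194,248),yel=(236,228,258,264))}[n]
    for k,b in B.items(): st(k,*b,0.02 if k!="timer" else .01,.2)
    st("jarlid",*B["jar"],.078,.1); st("jarlidred",*B["jar"],.06,.1,red)
    # rail: points z 0.074-0.084
    ok=(P[...,2]>.072)&(P[...,2]<.083)&(hsv[...,1]<90)
    b=(250,118,360,212) if n=="scene" else (205,155,250,265)
    mm=np.zeros(ok.shape,bool);mm[b[1]:b[3],b[0]:b[2]]=1
    q=P[ok&mm]; 
    l=cv2.fitLine(q[:,:2].astype(np.float32),cv2.DIST_HUBER,0,.01,.01).ravel();print(n,"rail",len(q),l.round(4),q.min(0),q.max(0))
    bb=(150,90,390,270) if n=="scene" else (140,140,380,340)
    C[n]=cv2.resize(px[bb[1]:bb[3],bb[0]:bb[2]],None,fx=3 if n=="scene" else 2.5,fy=3 if n=="scene" else 2.5,interpolation=cv2.INTER_CUBIC)
cv2.imwrite("pics/c1.png",C["scene"]);
E
```

```text
scene jar 643 med [0.449 0.079 0.068] min [0.428 0.034 0.022] max [0.48  0.118 0.089]
scene blue 698 med [ 0.443 -0.04   0.069] min [ 0.425 -0.055  0.022] max [ 0.475 -0.006  0.089]
scene purple 736 med [0.343 0.025 0.067] min [0.322 0.01  0.022] max [0.379 0.066 0.089]
scene timer 390 med [0.418 0.296 0.032] min [0.393 0.277 0.011] max [0.453 0.331 0.046]
scene tall 115 med [0.671 0.27  0.11 ] min [0.663 0.255 0.073] max [0.684 0.282 0.128]
scene short 237 med [ 0.63  -0.226  0.064] min [ 0.62  -0.235  0.021] max [ 0.641 -0.198  0.085]
scene pot 1532 med [0.778 0.04  0.093] min [0.75  0.01  0.023] max [0.869 0.173 0.126]
scene yel 420 med [0.591 0.138 0.076] min [0.572 0.122 0.025] max [0.655 0.258 0.103]
scene jarlid 277 med [0.455 0.09  0.086] min [0.374 0.022 0.079] max [0.483 0.119 0.089]
scene jarlidred 205 med [0.453 0.086 0.086] min [0.433 0.067 0.077] max [0.476 0.116 0.089]
scene rail 858 [ 0.0864  0.9963  0.6455 -0.0477] [ 0.4735245  -0.21346003  0.07202103] [0.8299068  0.27734261 0.08297792]
side jar 762 med [0.46  0.111 0.064] min [ 0.433 -0.005  0.022] max [0.488 0.125 
[... 223 characters left out ...]
min [0.397 0.293 0.011] max [0.46  0.347 0.046]
side tall 398 med [0.673 0.281 0.081] min [0.664 0.219 0.025] max [0.686 0.288 0.128]
side short 164 med [ 0.635 -0.21   0.076] min [ 0.615 -0.229  0.026] max [ 0.644 -0.149  0.085]
side pot 1936 med [0.793 0.093 0.102] min [0.752 0.014 0.023] max [0.842 0.112 0.128]
side yel 644 med [0.594 0.162 0.073] min [0.573 0.115 0.022] max [0.617 0.17  0.104]
side jarlid 303 med [0.461 0.102 0.087] min [0.436 0.071 0.08 ] max [0.486 0.124 0.091]
side jarlidred 217 med [0.457 0.104 0.087] min [0.436 0.073 0.08 ] max [0.481 0.124 0.091]
side rail 615 [ 0.0801  0.9968  0.6509 -0.0206] [ 0.58606452 -0.22578773  0.07204271] [0.67773473 0.23748665 0.08299206]
```

View pics/c1.png

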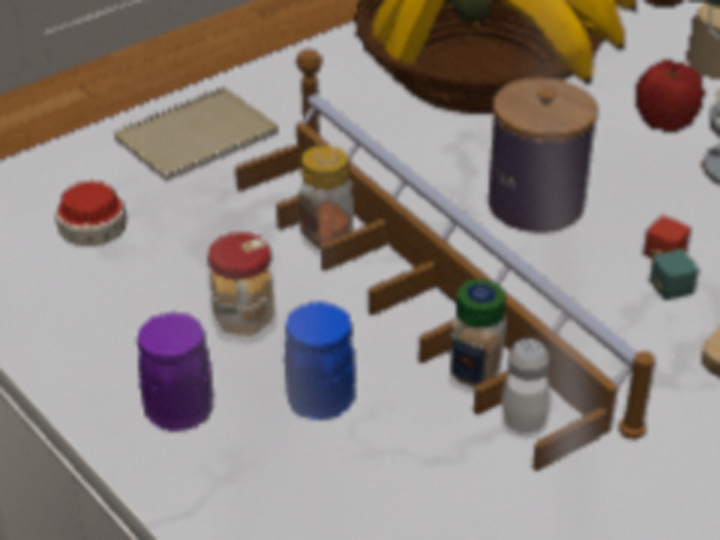

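The crop confirms it: the honey jar is the clear jar with the red lid at crop (240,285), with blue and purple beside it. The third gap from the ball-topped post is the empty one at crop (400,260). Estimated rack origin is (0.5535, 0.033) with yaw -4.8°, and the tall post is at (0.674, 0.2755). First I turn the tool to the rack's axes with the fingers shut.

```bash
python3 -m creep '[[0,0,0,-1,0],[0,0,0,-1,0],[0,0,0,-1,0],[0,0,0,-1,0],[0,0,0,-1,0],[0,0,0,-0.1,0],[0,0,0,0,0]]'
cat > w.py <<'E'
from h import *
O=np.array([.5535,.0328]);ex=np.array([.9965,-.0835]);ey=np.array([.0835,.9965])
def where():
    s=readout.observe();p=s["position"];d=p[:2]-O;m=R.from_rotvec(s["ee_rot"]).as_matrix()
    print("t",round(s["clock"],2),"rackxy mm",(1e3*np.array([d@ex,d@ey])).round(1),"z",round(p[2]*1e3,1),"distpost",(1e3*np.hypot(*(p[:2]-[.674,.2755]))).round(1),"tooly deg",np.degrees(np.arctan2(m[1,1],m[0,1])).round(2),"F",np.round(s["force"],2),"w",round(s["width"],3))
if __name__=="__main__": where()
E
python3 w.py
```

```text
clock: 0.98
position: [0.2673, 0.5648, 0.2453]
ee_rot: [-0.137, -3.138, 0.001]
force: [0.2, -1.0, 0.2]
width: 0.292
gripper_force: 0.0
t 0.97 rackxy mm [-329.7  506.3] z 245.3 distpost 499.2 tooly deg 85.0 F [ 0.18 -1.02  0.25] w 0.292
```

```bash
python3 -m creep '[[-0.9,-0.65,0,0,0],[-0.9,-0.65,0,0,0],[-0.9,-0.65,0,0,0],[-0.9,-0.65,0,0,0],[-0.9,-0.65,0,0,0],[-0.9,-0.65,0,0,0],[-0.9,-0.65,0,0,0],[-0.9,-0.65,0,0,0],[-0.9,-0.65,0,0,0],[-0.9,-0.65,0,0,0],[-0.9,-0.65,0,0,0],[-0.85,-0.6,0,0,0]]' >/dev/null
python3 -m creep '[[0,0,0,0,0],[0,0,0,0,0]]' >/dev/null; python3 w.py
```

```text
t 2.73 rackxy mm [ 99.1 196. ] z 245.2 distpost 55.9 tooly deg 85.06 F [-0.03 -0.22  0.32] w 0.004
```

```bash
python3 -m creep '[[0,0,0.8,0,0],[0,0,0.8,0,0],[0,0,0.8,0,0],[0,0,0.8,0,0],[0,0,0,0,0],[0,0,0,0,0]]' >/dev/null; python3 w.py
python3 - <<'E'
from h import *
a=img("side")["pixels"][130:330,160:360];b=img("wrist")["pixels"]
cv2.imwrite("pics/d1.png",np.hstack([cv2.resize(a,(420,420),interpolation=cv2.INTER_CUBIC),cv2.resize(b[:,:],(380,420))]))
E
```

```text
t 3.48 rackxy mm [ 99.7 196.7] z 119.0 distpost 55.2 tooly deg 85.14 F [ 0.29 -0.43  0.52] w 0.003
```

View pics/d1.png

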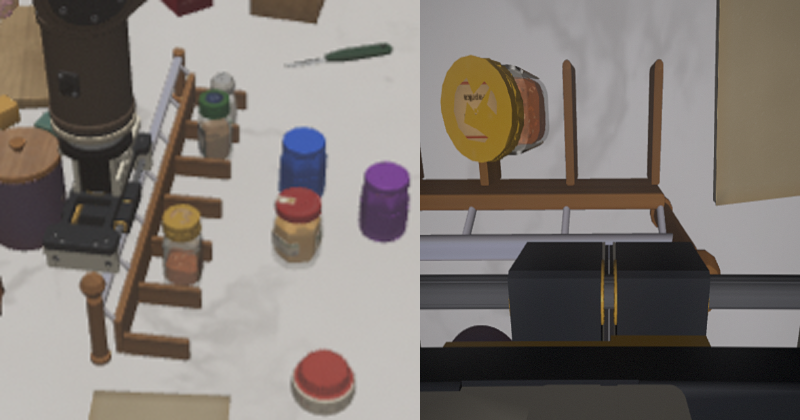

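The side view shows the gripper over the rail next to the tall post (95,315). The wrist view shows the rail at row ~245 and the shut fingers beside it; I'll check the rail's position from the wrist depth.

```bash
python3 - <<'E'
from w import *
d=img("wrist");P=pts(d)
print(np.round(d["position"],3))
D=P[...,:2]-O;X=D@ex;Y=D@ey;Z=P[...,2]
for c in (10,50,100):
  for r in range(200,270,5): print(c,r,(1e3*np.array([X[r,c],Y[r,c],Z[r,c]])).round(0))
k=(abs(Z-.077)<.0035)&(X>.06)&(X<.14)&(Y<.19);print(k.sum(),np.percentile(X[k],[2,50,98]),Z[k].max())
l=np.polyfit(Y[k],X[k],1);print(l)
E
```

```text
[0.603 0.226 0.258]
10 200 [81. 44. 55.]
10 205 [84. 45. 56.]
10 210 [88. 42. 53.]
10 215 [106.   0.  -1.]
10 220 [109.   0.  -1.]
10 225 [113.  -0.   0.]
10 230 [116.   0.   1.]
10 235 [96. 55. 73.]
10 240 [98. 56. 76.]
10 245 [100.  58.  79.]
10 250 [102.  58.  79.]
10 255 [104.  58.  80.]
10 260 [109.  55.  77.]
10 265 [145.  -6.  -0.]
50 200 [81. 67. 55.]
50 205 [84. 67. 55.]
50 210 [88. 65. 53.]
50 215 [105.  30.   0.]
50 220 [109.  30.   0.]
50 225 [113.  29.   0.]
50 230 [117.  28.   0.]
50 235 [96. 75. 73.]
50 240 [97. 78. 77.]
50 245 [99. 79. 80.]
50 250 [102.  79.  80.]
50 255 [105.  78.  79.]
50 260 [141.  24.  -1.]
50 265 [145.  24.   0.]
100 200 [81. 95. 54.]
100 205 [84. 95. 56.]
100 210 [102.  67.   0.]
100 215 [106.  66.  -1.]
100 220 [109.  66.  -0.]
100 225 [113.  66.   1.]
100 230 [117.  65.  -0.]
100 235 [ 96. 102.  73.]
100 240 [ 97. 104.  77.]
100 245 [100. 104.  78.]
100 250 [102. 104.  79.]
100 255 [105. 104.  79.]
100 260 [140.  62.   1.]
100 265 [145.  61.  -1.]
4385 [0.09566583 0.09907986 0.10799656] 0.08049929202254955
[-0.04111402  0.10439593]
```

The rail is at x ≈ 101 mm, under the fingertips. I'll go down until they touch.

```bash
python3 -m creep '[[0,0,0.4,0,0],[0,0,0.06,0,0],[0,0,0.04,0,0],[0,0,0,0,0],[0,0,0,0,0]]' >/dev/null; python3 w.py
```

```text
t 4.25 rackxy mm [ 99.7 195.5] z 98.8 distpost 56.4 tooly deg 85.07 F [-5.24 -2.02 13.23] w 0.008
```

```bash
python3 -m creep '[[0,-0.4,0,0,0],[0,-0.4,0,0,0],[0,-0.4,0,0,0],[0,-0.4,0,0,0],[0,-0.35,0,0,0],[0,0,0,0,0]]' >/dev/null; python3 w.py
```

```text
t 5.0 rackxy mm [100.7 117.3] z 98.8 distpost 134.7 tooly deg 85.03 F [-0.41 -0.94  9.9 ] w 0.004
```

```bash
python3 -m creep '[[0,-0.4,0,0,0],[0,-0.4,0,0,0],[0,-0.4,0,0,0],[0,-0.4,0,0,0],[0,-0.35,0,0,0],[0,0,0,0,0]]' >/dev/null; python3 w.py
```

```text
t 5.75 rackxy mm [100.6  39.3] z 98.8 distpost 212.6 tooly deg 85.03 F [-0.2   0.37 10.02] w 0.005
```

All three touches are made. Now lift, go back over the jar and re-measure it from near.

```bash
python3 -m creep '[[0,0,-0.6,0,0],[0,0,-0.8,0,0],[0,0,-0.8,0,0],[0,0,-0.8,0,0],[0.8,0.1,0,0,0.4],[0.8,0.1,0,0,0.4],[0.8,0.1,0,0,0.4],[0.8,0.1,0,0,0.4],[0.8,0,0,0,0.4],[0,0,0,0,0.4],[0,0,0,0,0.4],[0,0,0,0,0.4]]' >/dev/null; python3 w.py
python3 - <<'E'
from w import *
d=img("wrist");P=pts(d);D=P[...,:2]-O;X=D@ex;Y=D@ey;Z=P[...,2]
cv2.imwrite("pics/e1.png",d["pixels"])
hsv=cv2.cvtColor(d["pixels"],cv2.COLOR_BGR2HSV);H,S=hsv[...,0],hsv[...,1]
for n,m in dict(red=((H<8)|(H>172))&(S>120),blue=(H>105)&(H<125)&(S>120),purple=(H>130)&(H<160)&(S>100)).items():
    k=m&(Z>.08)&(Z<.095)
    if k.sum()>50:
        c,r=cv2.minEnclosingCircle((1e3*np.stack([X[k],Y[k]],-1)).astype(np.float32));print(n,k.sum(),np.round(c,1),round(r,1),np.median(Z[k]))
k=(abs(X+.1)<.06)&(abs(Y-.056)<.05)&(Z>.02)&(Z<.095)
for lo in(.02,.035,.05,.065,.08):
    q=k&(Z>lo)&(Z<lo+.015);
    if q.sum():print(lo,q.sum(),(1e3*np.array([X[q].min(),X[q].max(),Y[q].min(),Y[q].max()])).round(0))
E
```

```text
t 7.25 rackxy mm [-59.9  55.7] z 217.4 distpost 253.0 tooly deg 85.05 F [ 1.23 -0.1   0.67] w 0.4
red 3796 [-99.4  54.2] 27.2 0.08587260076920786
blue 4521 [-94.  -66.7] 28.1 0.08587975344445026
purple 2773 [-200.1   -9.7] 27.2 0.08589976375471148
0.02 1 [-128. -128.   52.   52.]
0.035 7 [-128. -127.   47.   53.]
0.05 47 [-128.  -91.   25.   84.]
0.065 43 [-127. -101.   26.   81.]
0.08 4430 [-127.  -71.   27.   83.]
```

View pics/e1.png

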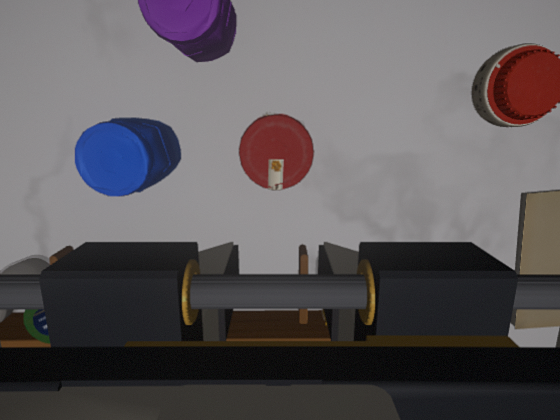

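The wrist view shows the red lid at (276,152) between blue (118,158) and purple (185,10), with the timer at the upper right. The jar is at rack (-99.4, 54.3) mm. I'll go down behind it with the fingers slightly open, as a cradle.

```bash
python3 -m creep '[[0.8,0,0,0,0.4],[0.8,0,0,0,0.4],[0.78,-0.03,0,0,0.4],[0,0,0,0,0.4],[0,0,0.8,0,0.4],[0,0,0.8,0,0.4],[0,0,0.8,0,0.4],[0,0,0.8,0,0.4],[0,0,0.7,0,0.4],[0,0,0.1,0,0.4],[0,0,0,0,0.4],[0,0,0,0,0.4]]' >/dev/null; python3 w.py
```

```text
t 8.8 rackxy mm [-155.    55.2] z 58.4 distpost 321.9 tooly deg 85.07 F [0.22 0.23 0.03] w 0.397
```

```bash
python3 -m creep '[[-0.2,0,0.05,0,0.4],[-0.2,0,0,0,0.4],[-0.2,0,0,0,0.4],[-0.2,-0.04,0,0,0.4],[-0.2,-0.06,0,0,0.4],[-0.2,-0.06,0,0,0.4],[-0.2,-0.06,0,0,0.4],[-0.2,-0.06,0,0,0.4],[-0.2,-0.05,0,0,0.4],[-0.2,-0.03,0,0,0.4],[0,0,0,0,0.4]]' >/dev/null; python3 w.py
cat > m.py <<'E'
from w import *
import sys
d=img("wrist");P=pts(d);D=P[...,:2]-O;X=D@ex*1e3;Y=D@ey*1e3;Z=P[...,2]
cv2.imwrite(f"pics/{sys.argv[1]}.png",d["pixels"])
def lid(n):
    d=img(n);P=pts(d);D=P[...,:2]-O;X=D@ex*1e3;Y=D@ey*1e3;Z=P[...,2]
    hsv=cv2.cvtColor(d["pixels"],cv2.COLOR_BGR2HSV);H,S=hsv[...,0],hsv[...,1]
    k=((H<8)|(H>172))&(S>110)&(Z>.082)&(Z<.1)&(X>-130)&(X<70)&(abs(Y-45)<50)
    if k.sum()>20:
        c,r=cv2.minEnclosingCircle(np.stack([X[k],Y[k]],-1).astype(np.float32));print(n,k.sum(),np.round(c,1),round(r,1),"z",np.percentile(Z[k],[5,95]).round(4))
for n in("wrist","scene","side"):lid(n)
for y0 in(0,80):
    k=(abs(Z-.029)<.004)&(X>5)&(X<70)&(abs(Y-y0)<12)
    if k.sum()>20:print("div",y0,k.sum(),np.percentile(Y[k],[5,50,95]).round(1))
E
python3 m.py f1
```

```text
t 10.18 rackxy mm [-74.8  40. ] z 55.5 distpost 274.6 tooly deg 85.04 F [ 0.06 -0.85 -0.54] w 0.4
wrist 716 [-65.5  38.2] 15.4 z [0.0822 0.0862]
side 30 [-29.1  40.7] 23.2 z [0.0831 0.0902]
```

```bash
python3 - <<'E'
from w import *
out=[]
for n,b in(("scene",(215,110,375,250)),("side",(180,130,340,270))):
    d=img(n);P=pts(d);D=P[...,:2]-O;X=D@ex*1e3;Y=D@ey*1e3;Z=P[...,2]
    for y0 in(-80,0,80,160,240):
        k=(abs(Z-.0295)<.003)&(X>4)&(X<70)&(abs(Y-y0)<11)
        if k.sum()>8:print(n,"div",y0,k.sum(),np.percentile(Y[k],[5,50,95]).round(1),"x min",X[k].min().round(1))
    k=(Z>.03)&(Z<.095)&(X>-75)&(X<0)&(abs(Y-40)<45)
    print(n,"jar+",k.sum(),np.percentile(X[k],[2,98]).round(1),np.percentile(Y[k],[2,98]).round(1))
    out.append(cv2.resize(d["pixels"][b[1]:b[3],b[0]:b[2]],(400,350),interpolation=cv2.INTER_CUBIC))
cv2.imwrite("pics/g1.png",np.hstack(out))
E
```

```text
scene div -80 28 [-83.8 -79.9 -75.7] x min 4.7
scene div 0 52 [-4.5 -0.9  4.4] x min 5.0
scene div 80 15 [74.2 79.6 83.9] x min 48.2
scene jar+ 68 [-73.9 -22.4] [ 4.8 61.7]
side div -80 62 [-82.3 -77.3 -71.7] x min 4.2
side div 0 60 [-4.7  2.5  7.2] x min 5.9
side div 80 17 [78.1 82.7 86. ] x min 6.7
side div 160 77 [156.9 162.  166.4] x min 5.3
side div 240 82 [236.3 242.4 245.4] x min 4.8
side jar+ 225 [-70.8 -11.3] [18.6 72.6]
```

View pics/g1.png

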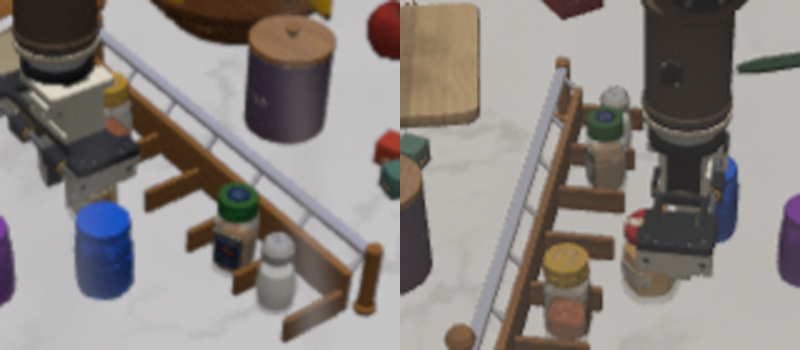

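The scene half (left) and side half (right) show the jar upright in front of the third gap at about (650,265), inside the cradle. I'll push on to the gap mouth, back off, rise to clear the yellow jar, then push the rest of the way.

```bash
python3 -m creep '[[-0.2,0.02,0,0,0.4],[-0.2,0,0,0,0.4],[-0.2,0,0,0,0.4],[-0.2,0,0,0,0.4],[-0.2,0,0,0,0.4],[0,0,0,0,0.4],[0.3,0,0,0,0.4],[0,0,0,0,0.4],[0,0,-0.3,0,0.4],[0,0,0,0,0.4]]' >/dev/null; python3 w.py; python3 m.py f2
```

```text
t 11.72 rackxy mm [-46.9  41.3] z 68.8 distpost 256.7 tooly deg 85.08 F [ 0.45 -0.79  0.24] w 0.4
wrist 193 [-35.7  44.2] 17.3 z [0.0821 0.0847]
side 70 [ 4.7 39.3] 27.6 z [0.0831 0.0896]
```

```bash
python3 -m creep '[[-0.15,0,0,0,0.4],[-0.15,0,0,0,0.4],[-0.15,0,0,0,0.4],[-0.15,0,0,0,0.4],[-0.15,0,0,0,0.4],[-0.15,0,0,0,0.4],[-0.12,0,0,0,0.4],[-0.1,0,0,0,0.4],[0,0,0,0,0.4]]' >/dev/null; python3 w.py; python3 m.py f3
```

```text
t 13.05 rackxy mm [-2.6 40.9] z 67.5 distpost 234.6 tooly deg 85.07 F [-0.86 -1.03  0.64] w 0.4
wrist 2604 [ 6.7 41.5] 20.4 z [0.0829 0.0879]
```

```bash
python3 -m creep '[[0.2,0,0,0,0.4],[0.4,0,0,0,0.4],[0.4,0,0,0,0.4],[0,0,0,0,0.4],[0,0,-0.8,0,0.4],[0,0,-0.8,0,0.4],[0,0,-0.8,0,0.4],[0,0,-0.8,0,0.4],[0.8,0,0,0,0.4],[0.8,0,0,0,0.4],[0.8,0,0,0,0.4],[0,0,0,0,0.4]]' >/dev/null; python3 w.py; python3 m.py f4
python3 - <<'E'
from w import *
out=[]
for n,b in(("scene",(215,110,375,250)),("side",(180,150,340,290))):
    d=img(n);P=pts(d);D=P[...,:2]-O;X=D@ex*1e3;Y=D@ey*1e3;Z=P[...,2]
    k=(Z>.035)&(Z<.095)&(X>-20)&(X<74)&(abs(Y-40)<38)
    print(n,"jar+",k.sum(),np.percentile(X[k],[2,98]).round(1),np.percentile(Y[k],[2,98]).round(1))
    out.append(cv2.resize(d["pixels"][b[1]:b[3],b[0]:b[2]],(400,350),interpolation=cv2.INTER_CUBIC))
cv2.imwrite("pics/g2.png",np.hstack(out))
E
```

```text
t 14.75 rackxy mm [-140.4   41.2] z 195.8 distpost 319.5 tooly deg 85.14 F [-0.4   0.48  0.54] w 0.403
scene 175 [26.  38.2] 30.1 z [0.083  0.0885]
side 221 [27.9 40.7] 30.4 z [0.0832 0.0894]
scene jar+ 498 [-1.6 50.2] [ 9.8 60.4]
side jar+ 442 [ 0.4 53.8] [17.4 66.6]
```

View pics/g2.png

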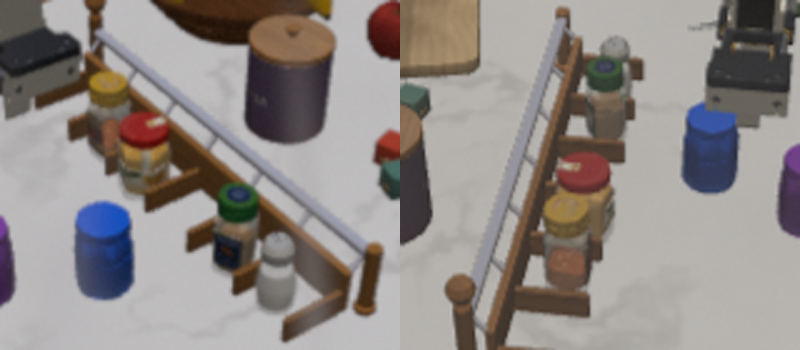

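Both views show the jar upright in the third gap, with its centre at x ≈ 27 mm. That is marginal, so I'll push it about 9 mm further.

```bash
python3 -m creep '[[-0.7,0,0,0,0.4],[-0.7,0,0,0,0.4],[-0.6,0,0,0,0.4],[0,0,0,0,0.4],[0,0,0.8,0,0.4],[0,0,0.8,0,0.4],[0,0,0.8,0,0.4],[0,0,0.8,0,0.4],[0,0,0,0,0.4],[0,0,0,0,0.4]]' >/dev/null; python3 w.py
```

```text
t 16.3 rackxy mm [-59.   41.2] z 68.4 distpost 263.9 tooly deg 85.08 F [-0.26 -0.01  1.03] w 0.4
```

Next, 66 mm forward to x = +7, then back off, up and away.

```bash
python3 -m creep '[[-0.4,0,0,0,0.4],[-0.4,0,0,0,0.4],[-0.3,0,0,0,0.4],[-0.15,0,0,0,0.4],[-0.15,0,0,0,0.4],[-0.15,0,0,0,0.4],[-0.1,0,0,0,0.4],[0,0,0,0,0.4]]' >/dev/null; python3 w.py
python3 -m creep '[[0.2,0,0,0,0.4],[0.4,0,0,0,0.4],[0.4,0,0,0,0.4],[0.4,0,0,0,0.4],[0,0,0,0,0.4],[0,0,-0.8,0,0.4],[0,0,-0.8,0,0.4],[0,0,-0.8,0,0.4],[0,0,-0.8,0,0.4],[0.8,0,0,0,0.4],[0.8,0,0,0,0.4],[0.8,0,0,0,0.4]]' >/dev/null
python3 -m creep '[[0,0,0,0,0.4],[0,0,0,0,0.4],[0,0,0,0,0.4],[0,0,0,0,0.4]]' >/dev/null; python3 w.py; python3 m.py f5
python3 - <<'E'
from w import *
out=[]
for n,b in(("scene",(160,90,400,300)),("side",(140,130,380,340))):
    d=img(n);P=pts(d);D=P[...,:2]-O;X=D@ex*1e3;Y=D@ey*1e3;Z=P[...,2]
    k=(Z>.035)&(Z<.095)&(X>-20)&(X<74)&(abs(Y-40)<38)
    print(n,"jar+",k.sum(),np.percentile(X[k],[2,98]).round(1),np.percentile(Y[k],[2,98]).round(1))
    out.append(cv2.resize(d["pixels"][b[1]:b[3],b[0]:b[2]],(400,350),interpolation=cv2.INTER_CUBIC))
cv2.imwrite("pics/g3.png",np.hstack(out))
E
```

```text
t 17.3 rackxy mm [ 7.  40.9] z 67.4 distpost 230.5 tooly deg 85.08 F [-1.36 -0.36  0.95] w 0.4
t 19.3 rackxy mm [-144.5   41.2] z 195.4 distpost 322.6 tooly deg 85.06 F [-0.28 -0.3  -0.24] w 0.4
scene 173 [36.3 36.8] 28.5 z [0.0827 0.0885]
side 228 [39.2 39.9] 29.8 z [0.0834 0.0896]
scene jar+ 489 [ 8.4 59.3] [ 8.4 59.4]
side jar+ 412 [ 9.7 64. ] [14.9 66.3]
```

View pics/g3.png

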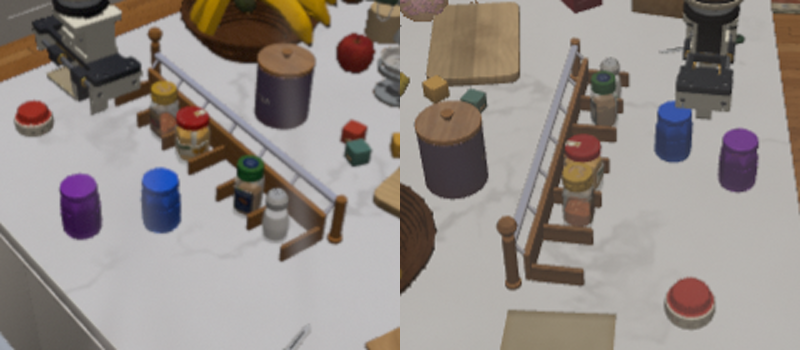

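The jar stands upright in the third gap at rack x ≈ 37–38 mm, y ≈ 38 mm (scene half, about (193,133)). Everything else is where it was and the gripper is clear, so I'm handing in.

```bash
python3 -c "from cell import sign_off; print(sign_off())"
```

```text
the job is handed in; nothing more can be done
None
```

I touched the rail behind gaps one, two and three in turn, then pushed the honey jar upright into the third gap, its centre about 37 mm behind the dividers' front ends; the arm is clear and the job is handed in, though the hand-in returned no verdict.

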